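Clip the laser torch into its spring-jaw holder

TASK

Mount the laser torch for the eye experiment: press it down into the spring-jaw holder on the bench, lying level with its lens end towards the upright plate with the small hole. Keep hold of the torch until it is fully seated and both jaws have closed over it, and only then let go.

Things in the scene. Friction and masses are not known exactly. Their poses are not given: they have to be found in the camera images.
- torch_mid (a point): Middle of the laser torch, on its centre line: a black round torch 104 mm long, 32 mm in diameter, about 120 g, lying on its side on the table (centre line 16 mm up) at the robot's left. Grip it across its diameter at the middle. The y axis lies along it; -y points to the lens end (with the coloured ring). It may roll, so x and z may point any way round it.
- torch_lens (a point): Centre of the torch's lens end, 52 mm from the middle along -y.
- holder: Spring-jaw holder, fixed to the bench; origin under the seat, at table height; z up, y along it, -y to its upright plate. Pale metal base 92 (x) by 140 mm (y), 10 mm thick. Rubber vees at y = +-36 mm, each with two steel jaw fingers. Between them y = -27 to 27 mm is free for a gripper (nothing there above 21 mm). The plate (44 mm wide, 72 mm high, small hole) stands at y = -74 mm.
- seat (a point): Where the middle of the seated torch lies: 52 mm above the table, axes as the holder's. Jaw noses stand at x = +-14 mm, 11 mm above it; from there the fingers flare out to x = +-27 mm, 36 mm above it. A torch pressed straight down, parallel to y, spreads the jaws by itself (5 to 10 N, over the last 27 mm); they close over its upper half as it reaches the vees.
- jaw_near (a joint): Spring jaw on the -x side of the seat (both fingers of that side), in rad: 0 is fully shut with nothing in it, 0.10 to 0.16 is spread widest as the torch passes, about 0.02 is closed on the seated torch (0 to 0.08 while the gripper holds the torch a little off centre). Springs shut.
- jaw_far (a joint): The same for the spring jaw on the +x side of the seat.
There are look-alikes about, which are no part of the job. What is meant by the part that bears torch_mid is not orange, and is the larger of those in its own colour.

How it is judged:
By the outcome, as a careful person would: the job done as asked, in the order asked, and still so for the second after the job is handed in, with the robot touching nothing.
It also fails if it takes over 35 s, if anything falls off the work surface, if the arm or the gripper's body presses on something with over 40 N, if the wrist force passes 120 N, or if a joint passes its speed limit or range.

ROBOT

A 6-joint arm with a two-finger parallel gripper is mounted at the origin on a cart in front of the work surface, level with it; the furniture and walls round the work are solid. World frame = base frame: x ahead of the robot, y to its left, z up, the work surface at z = 0. Lengths are in m, angles in rad, forces in N, time in s.
With the tool pointing down it reaches from about 0.25 to 0.775 m from the base axis. Payload 4 kg.
Tool frame: the origin (TCP) lies midway between the tips of the shut fingers; the grasp point (between the pads) lies 19 mm behind it (ctrl.grip_depth is the distance from the TCP to the grasp point, in m); z points along the fingers, y is the line along which they close (so a half turn about z gives the same grasp; the last joint's range is limited). The gripper opens to 94 mm and grips with 3 to 60 N. Pads are 16 mm wide; open, the fingers measure 119 mm over their backs; the gripper's body (75 mm by 177 mm) begins 78 mm behind the grasp point.
Start: joints at [1.151, 0.087, 1.371, -0, 1.684, -0.103], TCP at [0.171, 0.523, 0.206] pointing down, gripper open.
Joint ranges: [-3.1, 3.1], [-0.76, 2.03], [0.27, 2.55], [-1.08, 4.22], [0.17, 2.65], [-2.57, 2.57]. Speed limits (rad/s): [2.79, 2.79, 3.14, 3.14, 3.14, 3.14].

INTERFACE

Orientations are given as a unit quaternion [w, x, y, z].
In Python, from cell import sensors, grab_frame, workorder, spotter, ctrl gives the robot as it stands. The module is installed in compiled form; this text tells all that it offers.
- The arm moves only by the tool jog_arm, never from a script. Its argument "increments" is a list of rows, each an object of numbers: "dx", "dy", "dz": the shift along the tool's x, y, z in cm; "turn": the turn about the tool's z in degrees. In form: [{"dx": .., "dy": .., "dz": .., "turn": ..}, ...]. A call has 1 to 10 rows; each row is the pose to reach, as a shift and turn from the pose commanded when the call began, along the tool's axes at that moment; what a row does not reach only later rows make up. A row lasts 1/8 s, in which the tool goes at most 62.5 mm and 10.7 degrees, less where a joint would pass 70% of its speed; a pose out of reach is approached as far as the arm can. A call with a gripper value outside its range is refused whole. "jaw" is the opening in per cent of the stroke, from 0 (shut) to 100 (fully open), set as the call begins (left out, the last holds). The fingers move at their own pace and stop on an object; the grip force is fixed at half the most. Time passes only in rows, so rows that repeat a pose let the fingers close. It gives the time, the measured TCP pose, the force, the opening and the grip force at its end, in the units of the state.
- sensors.state(): the state, without advancing time (a new reading comes with each control period).
- grab_frame(name): name is "side" or "top"; returns a dict with "color" (420x560x3 uint8, blue, green, red), "fx", "fy", "cx", "cy" (pixels), "R" (3x3) and "t" (3): a world point X has camera coordinates R X + t. Camera axes: x right, y down, z forward; pixel columns grow to the right and rows downward; lengths in m; the calibration is good to about 2 mm. A picture is of the moment at which its call begins. There is no depth.
- workorder.job_done(): hands the job in; it is judged then, once.
Trained networks look in the newest picture that a camera, given by its name, has taken for a name from the list of things; names that differ only in an ending like _2 or _b are one class to them, and where a whole thing is asked for, a point or a joint stands for the part that bears it (a point fixed in the world has none). Each returns a list of dicts, best first, with "score" (0 to 1); they miss things now and then, are a little off and sometimes report something else, mostly with a low value. They report only what shows in the picture. A call takes as long as a camera call. They do not tell look-alikes from the thing itself.
- spotter.regions_of(camera, label): "region" (420x560 bool, what is visible of it) and "rect" ([left, top, width, height] in pixels, round what is visible of it).
The state is a dict: "clock": time; "joints": joint angles; "joint_vel": joint speeds; "effort": joint torques, N m; "tool_pos": TCP position; "orientation": TCP orientation; "ft_force": force on the tool from outside, world axes, zero at the start; "torque": the same for the moment, N m; "width": finger opening in m; "grip_force": force on a finger pad.
Only numpy, scipy, OpenCV 4.12 (cv2) and the standard library are available. Lean on these libraries where they do the work, as an engineer would, in place of code of your own. Each camera call takes 0.05 s, during which the arm holds its last target. There are 200 camera calls.

## Working session

There is one attempt and no reset: what is moved stays moved. The work goes in short steps, Python scripts to look and compute and a tool call to move; the robot and the scene stay as the last step left them, time stands still between calls to the robot, and variables do not carry over. Pictures are saved under pics/ and viewed, at most 10 in all, crops included, and the job is handed in when it is done.

Besides the shell and the picture viewer there is one more tool, called after "Call:" by a JSON object that holds its "fn" and its "kwargs". jog_arm: Moves the arm, as the interface text tells. Its arguments: {"type":"object","properties":{"increments":{"type":"array","items":{"type":"object","properties":{"dx":{"type":"number"},"dy":{"type":"number"},"dz":{"type":"number"},"turn":{"type":"number"}}}},"jaw":{"type":"number"}},"required":["increments"]}

```bash
mkdir -p pics; python3 - <<'E'
from cell import sensors, grab_frame, spotter
import cv2,numpy as np,pickle
d={}
for c in("side","top"):
    f=grab_frame(c); d[c]=f; cv2.imwrite(f"pics/{c}0.png",f["color"])
    print(c,f["fx"],f["cx"],f["cy"],"pos",np.round(-f["R"].T@f["t"],3),np.round(f["R"],2).tolist())
    for l in("torch_mid","holder"):
        for r in spotter.regions_of(c,l): print(l,round(r["score"],2),r["rect"],int(r["region"].sum()))
pickle.dump(d,open("f0.pkl","wb"))
s=sensors.state();print({k:np.round(v,3).tolist() for k,v in s.items()})
E
```

```text
side 504.20820214808936 281.98058050393075 199.11559633936267 pos [0.181 1.211 0.631] [[-0.94, -0.34, -0.0], [-0.17, 0.47, -0.86], [0.29, -0.81, -0.5]]
torch_mid 0.96 [307.6, 216.0, 16.4, 39.8] 480
torch_mid 0.64 [296.6, 259.6, 13.9, 29.3] 297
torch_mid 0.64 [264.3, 296.6, 42.4, 52.2] 914
holder 0.58 [285.5, 144.8, 37.1, 52.2] 1412
top 506.8471274174985 283.0132028687711 205.02378682422457 pos [0.319 0.332 1.001] [[-0.02, -1.0, -0.03], [-0.99, 0.03, -0.16], [0.16, 0.03, -0.99]]
torch_mid 0.87 [131.3, 241.8, 55.4, 27.0] 718
torch_mid 0.7 [271.0, 217.7, 52.7, 29.3] 718
torch_mid 0.66 [212.1, 232.1, 37.4, 24.2] 379
holder 0.84 [383.2, 148.1, 86.7, 60.4] 3490
{'clock': 0.3, 'joints': [1.151, 0.087, 1.371, -0.0, 1.684, -0.103], 'joint_vel': [-0.0, -0.001, -0.004, 0.002, -0.002, -0.0], 'effort': [-0.001, -33.96, -30.207, 0.072, 0.028, -0.0], 'tool_pos': [0.171, 0.522, 0.205], 'orientation': [-0.0, 0.158, 0.987, -0.0], 'ft_force': [-0.071, 0.795, 0.636], 'torque': [-0.027, -0.029, 0.013], 'grip_force': 0.0, 'width': 0.094}
```

View pics/side0.png

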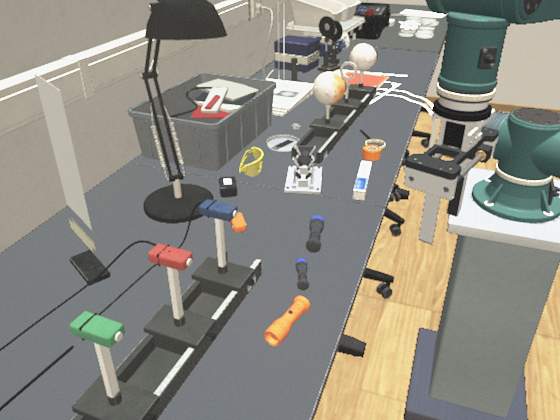

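View pics/top0.png

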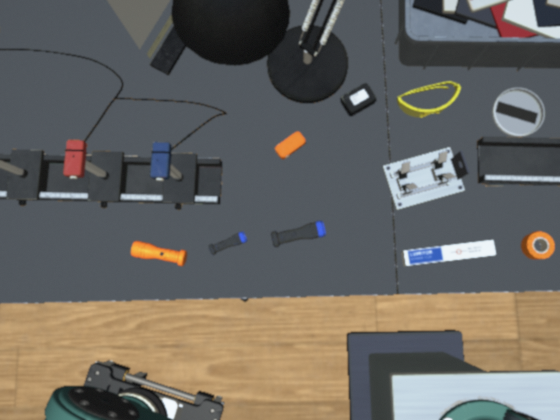

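Torch candidates in the top view are orange (158,253), small black (228,243) and large black (299,234). By the description I choose the large black one at (299,234), with its blue ring at (321,230) on the right (-y). The holder is at (425,178), with its dark plate at (459,163). I'll check with one close crop.

```bash
cat > h.py <<'E'
import numpy as np,cv2
def back(f,uv,z):
    uv=np.atleast_2d(np.asarray(uv,float))
    d=np.c_[(uv[:,0]-f["cx"])/f["fx"],(uv[:,1]-f["cy"])/f["fy"],np.ones(len(uv))]@f["R"]
    c=-f["R"].T@f["t"]
    return c+d*((z-c[2])/d[:,2])[:,None]
def proj(f,X):
    p=np.atleast_2d(X)@f["R"].T+f["t"]
    return np.c_[f["fx"]*p[:,0]/p[:,2]+f["cx"],f["fy"]*p[:,1]/p[:,2]+f["cy"]]
def box(f,mask,z):
    u=np.argwhere(mask)[:,::-1]
    p=back(f,u,z)[:,:2].astype(np.float32)
    return cv2.minAreaRect(p)
E
python3 - <<'E'
import pickle,numpy as np,cv2
from h import *
from cell import spotter
d=pickle.load(open("f0.pkl","rb"))
T=[r for r in spotter.regions_of("top","torch_mid")]
H=spotter.regions_of("top","holder")[0]
f=d["top"]
for r in T: print("T",r["rect"],box(f,r["region"],.016))
print("H",box(f,H["region"],.01))
a=cv2.resize(f["color"][205:265,200:340],None,fx=5,fy=5,interpolation=2)
b=cv2.resize(f["color"][140:215,370:480],None,fx=5,fy=4,interpolation=2)
b=cv2.resize(f["color"][140:215,370:510],None,fx=5,fy=4,interpolation=2)
cv2.imwrite("pics/crop.png",np.vstack([a,cv2.resize(f["color"][145:205,375:515],None,fx=5,fy=5,interpolation=2)][:2])[:600])
E
```

```text
T [131.3, 241.8, 55.4, 27.0] ((0.3882157504558563, 0.6018475294113159), (0.10968267172574997, 0.03030409663915634), 77.1717529296875)
T [271.0, 217.7, 52.7, 29.3] ((0.4209713935852051, 0.3290553689002991), (0.031527627259492874, 0.10431888699531555), 10.11032485961914)
T [212.1, 232.1, 37.4, 24.2] ((0.40572482347488403, 0.4672815799713135), (0.023354897275567055, 0.07435889542102814), 20.0633602142334)
H ((0.5272359848022461, 0.0690731555223465), (0.09347330778837204, 0.1623433232307434), 14.093907356262207)
```

View pics/crop.png

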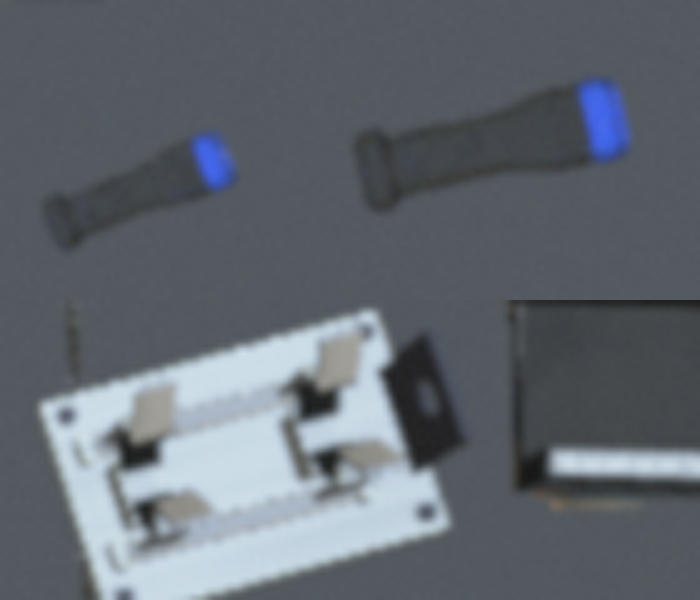

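The crop confirms it: the large black torch is 104 x 31.5 mm with its lens (blue) at upper right. The holder's dark plate with the hole is at its right end, so both point the same way. Next I'll refine both poses and work out the approach.

```bash
cat >> h.py <<'E'
from scipy.spatial.transform import Rotation as Ro
def go(s,xyz,yaw):
    "shift (cm) in tool axes and turn (deg) to bring tcp to xyz with tool y at azimuth yaw (deg)"
    w,x,y,z=s["orientation"]; R=Ro.from_quat([x,y,z,w]).as_matrix()
    az=np.degrees(np.arctan2(R[1,1],R[0,1]))
    return np.round(R.T@(np.array(xyz)-s["tool_pos"])*100,2), round(az-yaw,2)
E
python3 - <<'E'
import pickle
from h import *
from cell import sensors
d=pickle.load(open("f0.pkl","rb"))
f=d["top"]; im=f["color"].astype(int)
m=np.zeros(im.shape[:2],bool); m[135:220,370:472]=im[135:220,370:472].min(2)>150
n,l,st,c=cv2.connectedComponentsWithStats(m.astype(np.uint8)); k=1+st[1:,4].argmax()
b=box(f,l==k,.010);print("base",b,cv2.boxPoints(b).round(3).tolist())
for yaw in(13,14,15):pass
# side view base
g=d["side"];im=g["color"].astype(int)
m=np.zeros(im.shape[:2],bool); m[140:205,270:340]=im[140:205,270:340].min(2)>150
n,l,st,c=cv2.connectedComponentsWithStats(m.astype(np.uint8)); k=1+st[1:,4].argmax()
b=box(g,l==k,.010);print("side base",b,st[k])
# torch in both: dark/blue differing from table
s=sensors.state();print(go(s,[.421,.329,.10],10.1))
from cell import spotter
for r in spotter.regions_of("side","torch_mid"): print(r["rect"],box(g,r["region"],.016))
E
```

```text
base ((0.5264102220535278, 0.07889644056558609), (0.092184878885746, 0.1396559178829193), 14.31072998046875) [[0.46399998664855957, 0.13500000536441803], [0.49900001287460327, -0.0], [0.5879999995231628, 0.023000000044703484], [0.5540000200271606, 0.15800000727176666]]
side base ((0.5706543326377869, 0.004116490483283997), (0.13536369800567627, 0.34116727113723755), 24.31107521057129) [ 270  140   53   54 1209]
(array([-29.76, -10.61,  10.54]), np.float64(61.75))
[307.6, 216.0, 16.4, 39.8] ((0.4215506315231323, 0.32572826743125916), (0.03193967789411545, 0.14551202952861786), 13.81878662109375)
[296.6, 259.6, 13.9, 29.3] ((0.4065198302268982, 0.472175657749176), (0.022013556212186813, 0.09519750624895096), 20.704526901245117)
[264.3, 296.6, 42.4, 52.2] ((0.39027196168899536, 0.5985579490661621), (0.1255749762058258, 0.0356355682015419), 77.63806915283203)
```

Holder base measures 92.2 x 139.7 mm (as given), centre (0.526, 0.079), yaw 14.3°. Torch is at (0.421, 0.329), yaw 10.1°.

Call:
{"fn": "jog_arm", "kwargs": {"increments": [{"dx": -2, "dy": -0.7, "dz": 0.5, "turn": 5}, {"dx": -6, "dy": -2.1, "dz": 2, "turn": 13}, {"dx": -10, "dy": -3.6, "dz": 3.5, "turn": 22}, {"dx": -14, "dy": -5, "dz": 5, "turn": 31}, {"dx": -18, "dy": -6.4, "dz": 6.4, "turn": 40}, {"dx": -22, "dy": -7.8, "dz": 7.8, "turn": 49}, {"dx": -26, "dy": -9.3, "dz": 9, "turn": 56}, {"dx": -28.8, "dy": -10.3, "dz": 10, "turn": 60.5}, {"dx": -29.8, "dy": -10.6, "dz": 10.5, "turn": 61.7}, {"dx": -29.8, "dy": -10.6, "dz": 10.5, "turn": 61.7}], "jaw": 100}}

```text
clock: 1.7
tool_pos: [0.4213, 0.3291, 0.1002]
orientation: [-0.0, 0.642, 0.767, -0.0]
ft_force: [0.7, 0.6, -0.3]
width: 0.0939
grip_force: 0.0
```

```bash
python3 - <<'E'
from h import *
from cell import sensors,grab_frame
s=sensors.state();print(s["clock"],s["tool_pos"],s["joints"],go(s,[.421,.329,.004],10.1))
a=grab_frame("top")["color"][160:300,220:400]
cv2.imwrite("pics/p1.png",cv2.resize(a,None,fx=4,fy=4)[:, :800])
E
```

```text
1.7 [0.42128366 0.32906015 0.10016882] [5.56604897e-01 9.84972678e-02 1.56927626e+00 6.38302939e-04
 1.47472619e+00 3.79334811e-01] (array([-0.  , -0.02,  9.62]), np.float64(0.05))
```

View pics/p1.png

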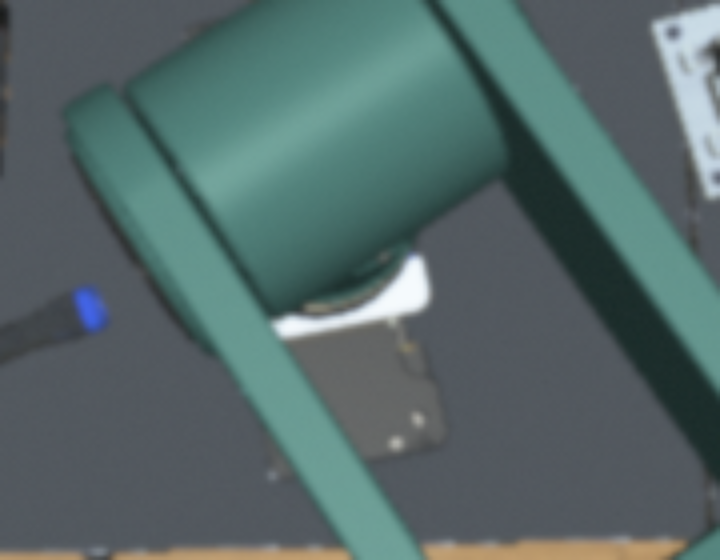

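The arm covers the torch from above. The gripper body around (350,380) is aligned with its axis, as intended. Descending and closing.

Call:
{"fn": "jog_arm", "kwargs": {"increments": [{"dz": 2}, {"dz": 5}, {"dz": 7.5}, {"dz": 8.8}, {"dz": 9.4}, {"dz": 9.6}, {"dz": 9.6}]}}

```text
schema error: expected keys dx, dy, dz, turn
```

Call:
{"fn": "jog_arm", "kwargs": {"increments": [{"dz": 0}, {"dz": 0}, {"dz": 0}, {"dz": 0}, {"dz": 0}, {"dz": 0}, {"dz": 0}, {"dz": 0}], "jaw": 0}}

```text
schema error: expected keys dx, dy, dz, turn
```

Call:
{"fn": "jog_arm", "kwargs": {"increments": [{"dx": 0, "dy": 0, "dz": 2, "turn": 0}, {"dx": 0, "dy": 0, "dz": 5, "turn": 0}, {"dx": 0, "dy": 0, "dz": 7.5, "turn": 0}, {"dx": 0, "dy": 0, "dz": 8.8, "turn": 0}, {"dx": 0, "dy": 0, "dz": 9.4, "turn": 0}, {"dx": 0, "dy": 0, "dz": 9.6, "turn": 0}, {"dx": 0, "dy": 0, "dz": 9.6, "turn": 0}]}}

```text
clock: 2.62
tool_pos: [0.422, 0.3296, 0.0054]
orientation: [0.0, 0.642, 0.767, 0.001]
ft_force: [1.0, -0.3, 0.2]
width: 0.0943
grip_force: 0.0
```

Call:
{"fn": "jog_arm", "kwargs": {"increments": [{"dx": 0, "dy": 0, "dz": 0, "turn": 0}, {"dx": 0, "dy": 0, "dz": 0, "turn": 0}, {"dx": 0, "dy": 0, "dz": 0, "turn": 0}, {"dx": 0, "dy": 0, "dz": 0, "turn": 0}, {"dx": 0, "dy": 0, "dz": 0, "turn": 0}, {"dx": 0, "dy": 0, "dz": 0, "turn": 0}, {"dx": 0, "dy": 0, "dz": 0, "turn": 0}, {"dx": 0, "dy": 0, "dz": 0, "turn": 0}], "jaw": 0}}

```text
clock: 3.62
tool_pos: [0.4214, 0.3291, 0.0044]
orientation: [-0.0, 0.642, 0.767, -0.0]
ft_force: [-0.7, 0.7, -0.7]
width: 0.0307
grip_force: 29.9
```

Gripped (30.7 mm wide, 30 N). Torch centre is 11.6 mm above the TCP. Lifting and moving over the holder.

Call:
{"fn": "jog_arm", "kwargs": {"increments": [{"dx": 0, "dy": 0, "dz": -1, "turn": 0}, {"dx": 0, "dy": 0, "dz": -3, "turn": 0}, {"dx": 0, "dy": 0, "dz": -6, "turn": 0}, {"dx": 0, "dy": 0, "dz": -9, "turn": 0}, {"dx": 0, "dy": 0, "dz": -11.5, "turn": 0}, {"dx": 0, "dy": 0, "dz": -13, "turn": 0}, {"dx": 0, "dy": 0, "dz": -13.5, "turn": 0}, {"dx": 0, "dy": 0, "dz": -13.5, "turn": 0}]}}

```text
clock: 4.62
tool_pos: [0.4213, 0.3289, 0.139]
orientation: [-0.0, 0.642, 0.767, -0.0]
ft_force: [-0.4, -0.6, -1.8]
width: 0.0308
grip_force: 29.9
```

```bash
python3 - <<'E'
from h import *
from cell import sensors
s=sensors.state();print(s["clock"],s["tool_pos"],s["width"],s["ft_force"],go(s,[.5264,.0789,.139],14.3))
E
```

```text
4.625 [0.42128604 0.3289275  0.13898345] 0.030789119722684496 [-0.35937596 -0.64132679 -1.82822648] (array([-26.46,   5.94,   0.  ]), np.float64(-4.15))
```

Call:
{"fn": "jog_arm", "kwargs": {"increments": [{"dx": -1.5, "dy": 0.3, "dz": 0, "turn": -0.3}, {"dx": -5, "dy": 1.1, "dz": 0, "turn": -0.8}, {"dx": -9.5, "dy": 2.1, "dz": 0, "turn": -1.5}, {"dx": -14, "dy": 3.1, "dz": 0, "turn": -2.2}, {"dx": -18.5, "dy": 4.2, "dz": 0, "turn": -2.9}, {"dx": -22.5, "dy": 5, "dz": 0, "turn": -3.5}, {"dx": -25.3, "dy": 5.7, "dz": 0, "turn": -4}, {"dx": -26.4, "dy": 5.9, "dz": 0, "turn": -4.1}, {"dx": -26.4, "dy": 5.9, "dz": 0, "turn": -4.1}, {"dx": -26.4, "dy": 5.9, "dz": 0, "turn": -4.1}]}}

```text
clock: 5.88
tool_pos: [0.5256, 0.0804, 0.1393]
orientation: [-0.0, 0.614, 0.79, 0.0]
ft_force: [-0.3, -0.2, -0.9]
width: 0.031
grip_force: 29.9
```

```bash
python3 - <<'E'
from h import *
from cell import sensors,grab_frame,spotter
s=sensors.state();print(s["clock"],s["tool_pos"],go(s,[.5264,.0789,.139],14.3))
import pickle
D={}
for c,(y,x) in dict(side=(90,230),top=(120,350)).items():
    f=grab_frame(c);D[c]=f
    for r in spotter.regions_of(c,"torch_mid"): print(c,r["score"],r["rect"])
pickle.dump(D,open("f1.pkl","wb"))
f=D["side"]; im=f["color"].copy(); tz=s["tool_pos"][2]+.0116
a=np.radians(14.3);ya=np.array([-np.sin(a),np.cos(a),0])
C=np.array([*s["tool_pos"][:2],tz]); p=proj(f,[C-.052*ya,C,C+.052*ya]); print(p.round(1).tolist())
o=cv2.resize(im[85:205,230:370],None,fx=5,fy=5,interpolation=2)
for q in p: cv2.circle(o,tuple(((q-[230,85])*5).astype(int)),3,(0,255,0),-1)
cv2.imwrite("pics/p2.png",o)
E
```

```text
5.875 [0.52557991 0.08044842 0.13925812] (array([-0.17,  0.04,  0.03]), np.float64(0.01))
side 0.73 [298.4, 119.6, 14.9, 25.7]
side 0.56 [263.7, 296.5, 45.4, 50.5]
top 0.9 [410.4, 148.0, 43.6, 29.0]
top 0.89 [129.5, 240.4, 60.3, 29.1]
top 0.88 [213.0, 235.3, 31.9, 21.0]
top 0.67 [382.2, 152.9, 80.7, 54.5]
[[306.0, 120.7], [304.9, 128.3], [303.7, 136.5]]
```

View pics/p2.png

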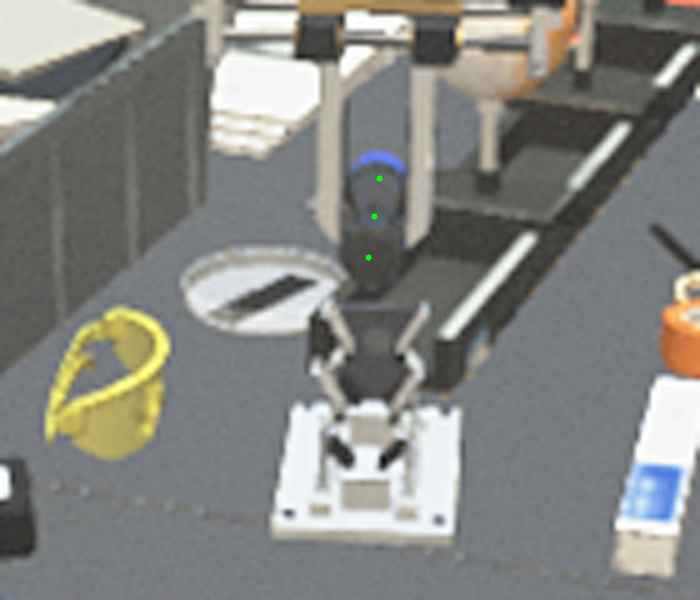

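The side view shows the torch level between the fingers at (375,215), with its blue lens end away from the camera towards the plate at (375,350). The predicted axis (green dots) lies on it. Next is a quick cross-check of the holder pose in this view.

```bash
python3 - <<'E'
from h import *
import pickle
f=pickle.load(open("f1.pkl","rb"))["side"]
a=np.radians(14.3);R=np.array([[np.cos(a),-np.sin(a),0],[np.sin(a),np.cos(a),0],[0,0,1]])
L=np.array([[.046,.07,.01],[-.046,.07,.01],[-.046,-.07,.01],[.046,-.07,.01],[.027,.036,.088],[-.027,.036,.088],[-.022,-.074,.072],[.022,-.074,.072]])
print(((proj(f,L@R.T+[.5264,.0789,0])-[230,85])*5).round(0).tolist())
E
```

```text
[[269.0, 524.0], [451.0, 533.0], [458.0, 409.0], [292.0, 402.0], [313.0, 358.0], [421.0, 362.0], [419.0, 301.0], [338.0, 298.0]]
```

Prediction and picture agree to about 1 px, and the torch shows the same small bias, so relative alignment is good. Descending to just above the jaws' resistance.

Call:
{"fn": "jog_arm", "kwargs": {"increments": [{"dx": 0, "dy": 0, "dz": 1, "turn": 0}, {"dx": 0, "dy": 0, "dz": 3, "turn": 0}, {"dx": 0, "dy": 0, "dz": 4.6, "turn": 0}, {"dx": 0, "dy": 0, "dz": 5.5, "turn": 0}, {"dx": 0, "dy": 0, "dz": 6, "turn": 0}, {"dx": 0, "dy": 0, "dz": 6, "turn": 0}, {"dx": 0, "dy": 0, "dz": 6, "turn": 0}]}}

```text
clock: 6.95
tool_pos: [0.5267, 0.0796, 0.0802]
orientation: [0.001, 0.614, 0.789, 0.001]
ft_force: [-0.7, -0.0, -1.0]
width: 0.0309
grip_force: 29.9
```

```bash
python3 - <<'E'
from h import *
from cell import sensors
s=sensors.state();print(s["clock"],s["tool_pos"],s["ft_force"],s["torque"],go(s,[.5264,.0789,.0404],14.3))
E
```

```text
6.95 [0.52666959 0.07961937 0.08021667] [-0.71017498 -0.02044735 -0.98877845] [-0.0733298   0.03495105 -0.02592836] (array([-0.06, -0.05,  3.98]), np.float64(-0.05))
```

Call:
{"fn": "jog_arm", "kwargs": {"increments": [{"dx": -0.05, "dy": 0, "dz": 0.5, "turn": 0}, {"dx": -0.05, "dy": 0, "dz": 1, "turn": 0}, {"dx": -0.05, "dy": 0, "dz": 1.5, "turn": 0}, {"dx": -0.05, "dy": 0, "dz": 2, "turn": 0}, {"dx": -0.05, "dy": 0, "dz": 2.4, "turn": 0}, {"dx": -0.05, "dy": 0, "dz": 2.4, "turn": 0}]}}

```text
clock: 7.7
tool_pos: [0.5268, 0.0789, 0.0564]
orientation: [0.001, 0.614, 0.789, 0.0]
ft_force: [-1.5, -1.1, 4.2]
width: 0.0308
grip_force: 29.9
```

Call:
{"fn": "jog_arm", "kwargs": {"increments": [{"dx": 0, "dy": 0, "dz": 0.4, "turn": 0}, {"dx": 0, "dy": 0, "dz": 0.8, "turn": 0}, {"dx": 0, "dy": 0, "dz": 1.2, "turn": 0}, {"dx": 0, "dy": 0, "dz": 1.4, "turn": 0}, {"dx": 0, "dy": 0, "dz": 1.5, "turn": 0}, {"dx": 0, "dy": 0, "dz": 1.5, "turn": 0}]}}

```text
clock: 8.45
tool_pos: [0.5254, 0.0792, 0.0406]
orientation: [-0.001, 0.614, 0.789, -0.0]
ft_force: [-4.4, 0.3, 2.6]
width: 0.0307
grip_force: 29.9
```

```bash
python3 - <<'E'
from h import *
from cell import sensors,grab_frame
s=sensors.state();print(s["clock"],s["tool_pos"],s["ft_force"],s["torque"],s["width"],go(s,[.5264,.0789,.0404],14.3))
o=cv2.resize(grab_frame("side")["color"][100:200,250:350],None,fx=6,fy=6,interpolation=2)
cv2.imwrite("pics/p3.png",o)
E
```

```text
8.45 [0.52539807 0.07922796 0.04059088] [-4.39154512  0.29735257  2.56634729] [-0.11386587  0.95755665 -0.39191725] 0.030732359776415606 (array([-0.06,  0.09,  0.02]), np.float64(-0.05))
```

View pics/p3.png

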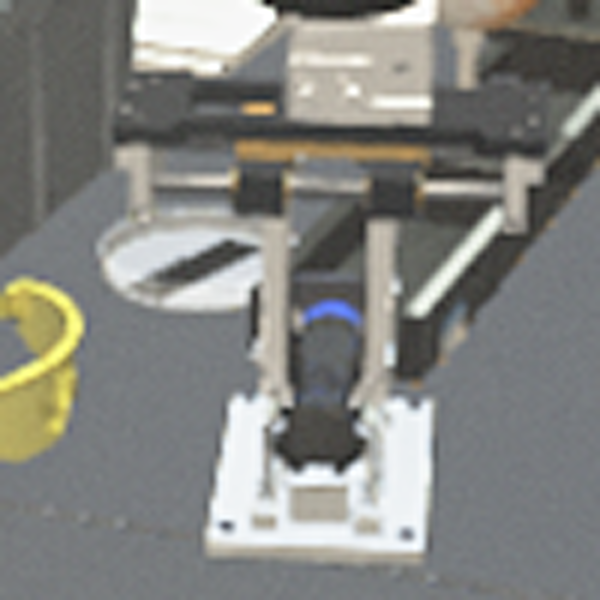

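The side crop shows the torch in the vees between the jaws (tail at (320,440)), lens at (330,310) towards the plate. A small sideways force suggests it is about 1 mm off towards +x. I'll shift slightly and press until firmly on the vees.

Call:
{"fn": "jog_arm", "kwargs": {"increments": [{"dx": 0, "dy": -0.05, "dz": 0, "turn": 0}, {"dx": 0, "dy": -0.1, "dz": 0.1, "turn": 0}, {"dx": 0, "dy": -0.1, "dz": 0.15, "turn": 0}, {"dx": 0, "dy": -0.1, "dz": 0.15, "turn": 0}]}}

```text
clock: 9.0
tool_pos: [0.5255, 0.0793, 0.0405]
orientation: [0.0, 0.614, 0.789, 0.001]
ft_force: [-5.8, 0.7, 9.0]
width: 0.0307
grip_force: 29.9
```

Call:
{"fn": "jog_arm", "kwargs": {"increments": [{"dx": 0, "dy": -0.1, "dz": 0, "turn": 0}, {"dx": 0, "dy": -0.15, "dz": 0, "turn": 0}, {"dx": 0, "dy": -0.15, "dz": 0, "turn": 0}]}}

```text
clock: 9.38
tool_pos: [0.5255, 0.0793, 0.0405]
orientation: [0.001, 0.614, 0.789, 0.002]
ft_force: [-2.2, 1.1, 5.5]
width: 0.0308
grip_force: 29.9
```

Call:
{"fn": "jog_arm", "kwargs": {"increments": [{"dx": 0, "dy": 0, "dz": 0.1, "turn": 0}, {"dx": 0, "dy": 0, "dz": 0.2, "turn": 0}, {"dx": 0, "dy": 0, "dz": 0.2, "turn": 0}]}}

```text
clock: 9.75
tool_pos: [0.5255, 0.0793, 0.0404]
orientation: [0.001, 0.614, 0.789, 0.002]
ft_force: [-7.4, 2.1, 13.5]
width: 0.0307
grip_force: 30.0
```

```bash
python3 - <<'E'
from h import *
from cell import sensors,grab_frame
s=sensors.state();print(s["clock"],s["tool_pos"],s["ft_force"],s["torque"],s["width"],go(s,[.5264,.0789,.0404],14.3))
a=cv2.resize(grab_frame("side")["color"][140:200,275:335],None,fx=8,fy=8,interpolation=2)
cv2.imwrite("pics/p4.png",a)
E
```

```text
9.75 [0.52551679 0.07928113 0.04038769] [-7.42383101  2.08112254 13.50701138] [ 0.17504653  1.32091161 -0.4226112 ] 0.030740625790513086 (array([-0.06,  0.08, -0.  ]), np.float64(-0.05))
```

View pics/p4.png

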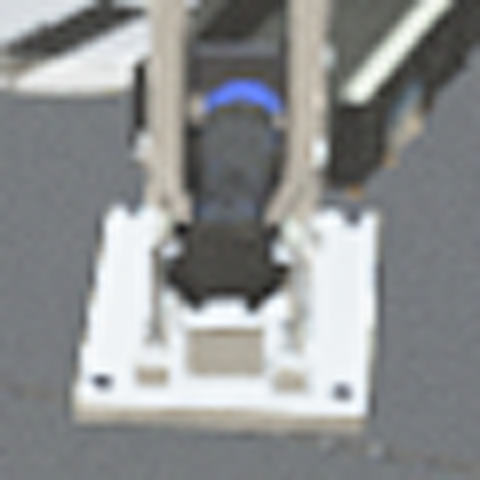

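The torch sits symmetrically in the vees, with the jaw fingers over its shoulders at (175,225) and (285,225). It is rigid at centre height 52 mm under 13 N. Easing the preload, then releasing.

Call:
{"fn": "jog_arm", "kwargs": {"increments": [{"dx": 0, "dy": 0, "dz": -0.15, "turn": 0}, {"dx": 0, "dy": 0.1, "dz": -0.25, "turn": 0}, {"dx": 0, "dy": 0.1, "dz": -0.25, "turn": 0}, {"dx": 0, "dy": 0.1, "dz": -0.25, "turn": 0}]}}

```text
clock: 10.3
tool_pos: [0.5255, 0.0793, 0.0405]
orientation: [0.0, 0.614, 0.789, 0.001]
ft_force: [-4.5, 1.5, 6.9]
width: 0.0307
grip_force: 30.0
```

Call:
{"fn": "jog_arm", "kwargs": {"increments": [{"dx": 0, "dy": 0, "dz": 0, "turn": 0}, {"dx": 0, "dy": 0, "dz": 0, "turn": 0}, {"dx": 0, "dy": 0, "dz": 0, "turn": 0}, {"dx": 0, "dy": 0, "dz": 0, "turn": 0}, {"dx": 0, "dy": 0, "dz": 0, "turn": 0}, {"dx": 0, "dy": 0, "dz": 0, "turn": 0}], "jaw": 75}}

```text
clock: 11.05
tool_pos: [0.5248, 0.0787, 0.0394]
orientation: [0.0, 0.614, 0.789, 0.0]
ft_force: [0.4, 0.3, -0.5]
width: 0.0701
grip_force: 0.0
```

Released with no residual force. Withdrawing straight up.

Call:
{"fn": "jog_arm", "kwargs": {"increments": [{"dx": 0, "dy": 0, "dz": -0.6, "turn": 0}, {"dx": 0, "dy": 0, "dz": -2, "turn": 0}, {"dx": 0, "dy": 0, "dz": -4.5, "turn": 0}, {"dx": 0, "dy": 0, "dz": -8, "turn": 0}, {"dx": 0, "dy": 0, "dz": -11.5, "turn": 0}, {"dx": 0, "dy": 0, "dz": -14, "turn": 0}, {"dx": 0, "dy": 0, "dz": -15, "turn": 0}, {"dx": 0, "dy": 0, "dz": -15, "turn": 0}]}}

```text
clock: 12.05
tool_pos: [0.5251, 0.0788, 0.1904]
orientation: [0.001, 0.614, 0.789, 0.001]
ft_force: [0.6, 0.5, -0.8]
width: 0.0708
grip_force: 0.0
```

```bash
python3 - <<'E'
from h import *
from cell import sensors,grab_frame
s=sensors.state();print(s["clock"],s["tool_pos"],s["ft_force"])
a=cv2.resize(grab_frame("side")["color"][135:200,270:340],None,fx=8,fy=8,interpolation=2)
cv2.imwrite("pics/p5.png",a)
E
```

```text
12.05 [0.52509776 0.07876302 0.19041929] [ 0.62749579  0.53515103 -0.75615227]
```

View pics/p5.png

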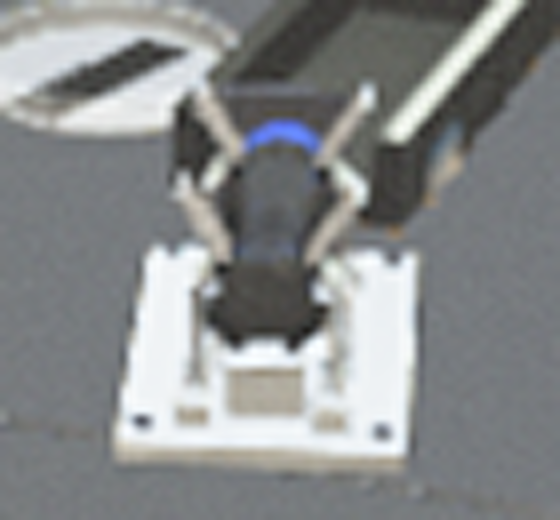

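The torch lies level in both vees, tail at (265,315) and lens (blue) at (285,130) facing the plate. All four jaw fingers are closed over it, and the gripper is clear.

```bash
python3 -c "
from cell import workorder
print(workorder.job_done())"
```

```text
the job is handed in; nothing more can be done
None
```

The laser torch is pressed into the holder, level and lens end towards the plate; I let go only once it was seated and both jaws had closed over it, and handed the job in at about 12 s (no verdict was shown).

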